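Put the microscope service tools back in the shadow tray

TASK

Put the microscope service tools away in the sloping foam tray: first the caliper, then the spanner, each in the pocket cut to its own shape, head end uphill. Lay each tool in squarely, keeping hold of it until it is fully home and flat on the pocket floor (or press it home with the fingers), then let go. Leave everything else on the bench where it is.

Things in the scene. Friction and masses are not known exactly. Their poses are not given: they have to be found in the camera images.
- caliper: rigid closed steel caliper with a grey display body, about 0.16 kg, lying flat. Origin: underside, mid-width of the display body, where to grip it; x along the beam towards the jaws, z up. Display body x -24 to +35 mm, 26 mm wide (y +-13), 16 mm thick; beam x -85 to +62, 16 mm wide, 6 mm thick
- caliper_head (a point): point on the caliper's underside between its jaws, at x = +48.5 mm, y = 0 of the caliper. Jaws lie between x = 35 and 62 mm, 6 mm thick; the long ones reach to y = -42 mm, the short ones to y = +22 mm
- caliper_tail (a point): point on the caliper's underside near the beam's free end, at x = -80 mm, y = 0 of the caliper
- spanner: dark steel spanner, about 0.15 kg, lying flat, 12 mm thick all over. Origin: underside, mid-shaft, where to grip it; x along the shaft towards the open jaw, z up. Shaft 16 mm wide, from x = -54 to +42 mm
- spanner_head (a point): point midway between the spanner's open jaw prongs, level with its underside, at x = +62 mm; the head spans x 42 to 73 mm and is 40 mm wide
- spanner_tail (a point): centre of the spanner's ring end, level with its underside, at x = -66 mm; ring about 30 mm across
- caliper_pocket: caliper-shaped pocket in a fixed foam block sloping up away from the robot at 25 deg. Its frame is where the caliper's frame must end: origin on the turquoise floor (72 mm above the table), x uphill (head side), z square to the slope. Dark foam top 10 mm above the floor, about 2 mm clearance all round. A finger groove as deep as the pocket crosses the whole block (114 mm wide) from x = -23 to +23 mm
- spanner_pocket: spanner-shaped pocket in a fixed foam block sloping up away from the robot at 25 deg. Its frame is where the spanner's frame must end: origin on the turquoise floor (72 mm above the table), x uphill (head side), z square to the slope. Dark foam top 10 mm above the floor, about 2 mm clearance all round. A finger groove as deep as the pocket crosses the whole block (114 mm wide) from x = -23 to +23 mm
- slide_box: closed slide box, blue with white lid, 92 x 102 x 35 mm, loose bystander; origin: centre of underside
- oil_bottle: small amber dropper bottle, diameter 30 mm, 65 mm tall, loose bystander; origin: centre of underside
- mouse: black computer mouse, 100 x 58 x 32 mm, loose bystander; origin: centre of underside
- lens_brush: lens brush with a wooden handle, about 160 mm long, loose bystander; origin: underside near mid length
- pen_cup: empty red cup, diameter 72 mm, 85 mm tall, loose bystander; origin: centre of underside
- tube_rack: white rack of capped sample tubes, 70 x 160 x 84 mm, loose bystander; origin: centre of underside
Things that resemble listed ones, but are neither listed nor needed, are in the scene too. Of the things shaped like the spanner, the steel one is meant.

How it is judged:
By the outcome, as a careful person would: the job done as asked, in the order asked, and still so for the second after the job is handed in, with the robot touching nothing.
It also fails if it takes over 67 s, if anything falls off the work surface, if the arm or the gripper's body presses on something with over 40 N, if the wrist force passes 120 N, or if a joint passes its speed limit or range.

ROBOT

A 6-joint arm with a two-finger parallel gripper is mounted at the origin on the work surface. World frame = base frame: x ahead of the robot, y to its left, z up, the work surface at z = 0. Lengths are in m, angles in rad, forces in N, time in s.
With the tool pointing down it reaches from about 0.35 to 0.925 m from the base axis. Payload 6.4 kg.
Tool frame: the origin (TCP) lies on the centre line of the jaws, within the pads' length; the fingertips stand ahead of it and the grasp point (between the pads) is the TCP (tips_ahead is the z of the fingertips in the tool frame, in m); z points along the fingers, y is the direction in which the jaws open and shut (so a half turn about z gives the same grasp; the last joint's range is limited). The gripper opens to 94 mm and grips with 3 to 60 N. Pads are 16 mm wide; open, the fingers measure 119 mm over their backs; the gripper's body (75 mm by 177 mm) begins 78 mm behind the grasp point.
Start: joints at [-1.445, 0.245, 1.558, -0, 1.339, -0.174], TCP at [0.192, -0.621, 0.224] pointing down, gripper open.
Joint ranges: [-3.13, 3.13], [-1.02, 2.26], [0.13, 2.54], [-0.95, 4.09], [0.21, 2.88], [-2.74, 2.74]. Speed limits (rad/s): [2.57, 2.57, 3.14, 3.14, 3.14, 3.14].

INTERFACE

Orientations are given as a unit quaternion [w, x, y, z].
In Python, from cell import * gives the robot as it stands. The module is installed in compiled form; this text tells all that it offers.
- The arm moves only by the tool play_rows, never from a script. Its argument "moves" is a list of rows, each an object with "grip": the gripper command: -1 is fully open, 1 is shut, values between are in proportion; "translation": the shift along the world's x, y, z in cm, a list of three; "turn": the turn about the world's z in degrees. In form: [{"grip": grip, "translation": [tx, ty, tz], "turn": turn}, ...]. A call has 1 to 20 rows; each row is the pose to reach, as a shift and turn from the pose measured when the call began; what a row does not reach only later rows make up. A row lasts 1/8 s, in which the tool goes at most 62.5 mm and 10.7 degrees, less where a joint would pass 70% of its speed; a pose out of reach is approached as far as the arm can. A call with a gripper value outside its range is refused whole. The fingers move at their own pace and stop on an object; the grip force is fixed at half the most. Time passes only in rows, so rows that repeat a pose let the fingers close. It gives the time, the measured TCP pose, the force and the opening at its end, in the units of the state.
- state(): the state, without advancing time (a new reading comes with each control period).
- read_camera(name): name is "scene" or "top" or "wrist"; returns a dict with "img" (420x560x3 uint8, red, green, blue), "depth" (420x560 float32, m along the optical axis (not along the pixel's ray), 0 where there is no reading), "mtx" (3x3 intrinsics, pixels), "world_from_camera" (4x4, takes a point from camera to world coordinates). Camera axes: x right, y up, looking along -z (the intrinsics and any distortion apply to the point x, -y, -z); pixel columns grow to the right and rows downward; lengths in m; the calibration is good to about 2 mm. A picture is of the moment at which its call begins.
- hand_in(): hands the job in, once; it reports no verdict.
The state is a dict: "clock": time; "q": joint angles; "qvel": joint speeds; "joint_efforts": joint torques, N m; "eef_pos": TCP position; "tcp_rot": TCP orientation; "contact_force": force on the tool from outside, world axes, zero at the start; "torque": the same for the moment, N m; "finger_gap": finger opening in m.
Only numpy, scipy, OpenCV 4.12 (cv2) and the standard library are available. Lean on these libraries where they do the work, as an engineer would, in place of code of your own. Each camera call takes 0.05 s, during which the arm holds its last target.

## Working session

There is one attempt and no reset: what is moved stays moved. The work goes in short steps, Python scripts to look and compute and a tool call to move; the robot and the scene stay as the last step left them, time stands still between calls to the robot, and variables do not carry over. Pictures are saved under pics/ and viewed, and the job is handed in when it is done.

Besides the shell and the picture viewer there is one more tool, called after ">>>" as name(argument=value, ...) on one line, values as JSON. play_rows: Moves the arm, as the interface text tells. Its arguments: {"type":"object","properties":{"moves":{"type":"array","items":{"type":"object","properties":{"grip":{"type":"number"},"translation":{"type":"array","items":{"type":"number"}},"turn":{"type":"number"}}}}},"required":["moves"]}

```bash
mkdir -p pics
cat > h.py <<'E'
from cell import *
import numpy as np, cv2
def snap(n,f):
    c=read_camera(n); cv2.imwrite(f'pics/{f}.png',c['img'][:,:,::-1]); np.savez(f'pics/{f}.npz',**c); return c
def pt(c,u,v,z=None):
    K=c['mtx'];T=c['world_from_camera'];d=c['depth'][int(round(v)),int(round(u))]
    r=np.array([(u-K[0,2])/K[0,0],-(v-K[1,2])/K[1,1],-1.])
    if z is not None:
        w=T[:3,:3]@r; d=(z-T[2,3])/w[2]
    return T[:3,:3]@(r*d)+T[:3,3]
E
python3 - <<'E'
from h import *
for n in ['scene','top','wrist']:
    c=snap(n,n+'0'); print(n,c['mtx'].tolist(),c['world_from_camera'].round(3).tolist())
print(state())
E
```

```text
scene [[421.92784282636285, 0.0, 274.97861647811567], [0.0, 421.92784282636285, 210.70430657279326], [0.0, 0.0, 1.0]] [[0.047, -0.584, 0.81, 1.527], [0.999, 0.011, -0.05, -0.03], [0.02, 0.811, 0.584, 0.787], [0.0, 0.0, 0.0, 1.0]]
top [[434.15270016819414, 0.0, 280.961695628164], [0.0, 434.15270016819414, 207.95119580250503], [0.0, 0.0, 1.0]] [[0.002, 0.986, -0.166, 0.304], [-1.0, 0.006, 0.019, 0.034], [0.02, 0.166, 0.986, 1.579], [0.0, 0.0, 0.0, 1.0]]
wrist [[345.0023667754151, 0.0, 281.3066659118412], [0.0, 345.0023667754151, 202.31330169794916], [0.0, 0.0, 1.0]] [[0.295, 0.914, 0.278, 0.274], [-0.955, 0.283, 0.084, -0.594], [-0.002, -0.291, 0.957, 0.383], [0.0, 0.0, 0.0, 1.0]]
{'clock': 0.15, 'q': array([-1.44508802e+00,  2.45636323e-01,  1.55871881e+00, -6.69397469e-07,
        1.33870551e+00, -1.74115146e-01]), 'qvel': array([-0.00031967, -0.00362596, -0.00396817,  0.00074538,  0.00036337,
       -0.00053113]), 'joint_efforts': array([ 5.44375580e-04, -4.16265428e+01, -3.14983034e+01,  6.85722451e-02,
        3.16278962e-02, -8.83294547e-05]), 'eef_pos': array([ 0.19191983, -0.62057056,  0.22361772]), 'tcp_rot': array([-7.33788704e-04,  9.88783987e-01,  1.49350888e-01,  1.74378998e-05]), 'contact_force': array([-0.36369616, -0.41336049, -0.29089002]), 'torque': array([-0.01320122, -0.04867625,  0.04407716]), 'finger_gap': 0.0936868287576784}
```

View pics/scene0.png

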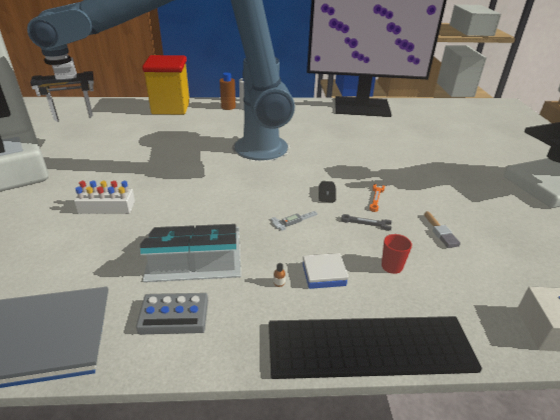

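View pics/top0.png

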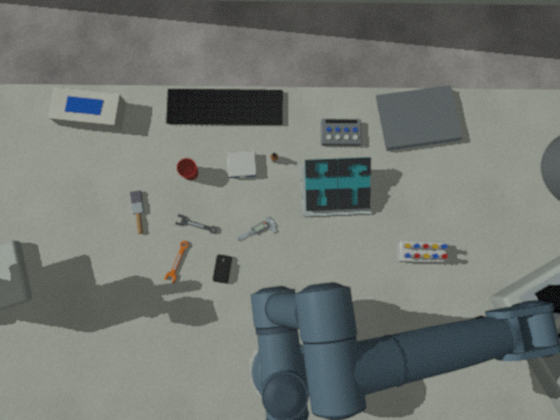

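View pics/wrist0.png

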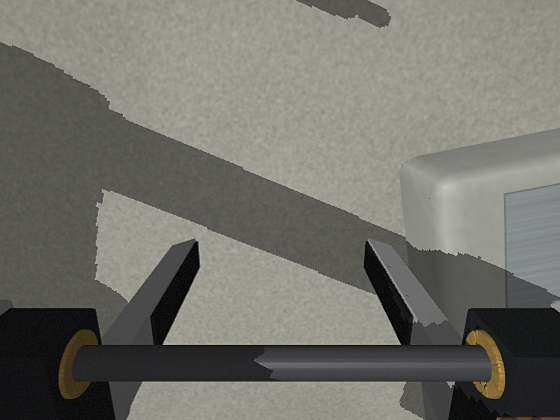

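Run:
```python
import cv2
a=cv2.imread('pics/top0.png')[140:290,120:390]; cv2.imwrite('pics/t1.png',cv2.resize(a,None,fx=2.9,fy=2.9,interpolation=cv2.INTER_CUBIC))
a=cv2.imread('pics/scene0.png')[170:300,130:400]; cv2.imwrite('pics/s1.png',cv2.resize(a,None,fx=2.9,fy=2.9,interpolation=cv2.INTER_CUBIC))
```

```text
(no output)
```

View pics/t1.png

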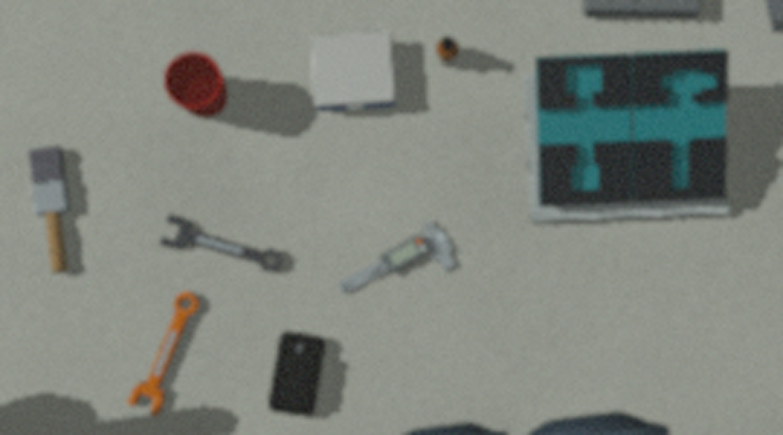

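View pics/s1.png

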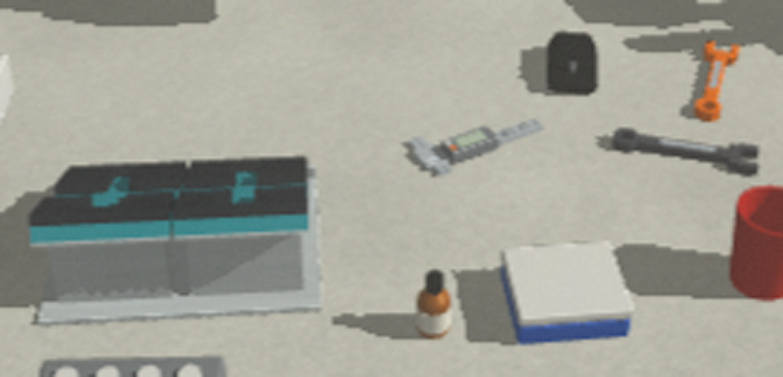

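Run:
```python
from h import *
c=np.load('pics/top0.npz')
f=lambda x,y:(120+x/2.9,140+y/2.9)
for n,p,z in [('cal',(405,252),.016),('chead',(436,238),.006),('ctail',(348,288),.006),('span',(228,246),.012),('sh',(178,232),.012),('st',(272,260),.012),('block tl',(538,60),None),('tr',(726,54),None),('br',(727,200),None),('bl',(540,205),None),('cgroove',(683,126),.072),('sgroove',(585,126),.072),('mid',(632,126),.072)]:
    u,v=f(*p); print(n,pt(c,u,v,z).round(4),pt(c,u,v).round(4))
```

```text
cal [0.4977 0.0807 0.016 ] [0.4977 0.0807 0.0158]
chead [0.5169 0.0421 0.006 ] [0.5172 0.0421 0.0037]
ctail [0.4533 0.1517 0.006 ] [0.4533 0.1517 0.0064]
span [0.5047 0.3019 0.012 ] [0.5044 0.3015 0.0143]
sh [0.522  0.3648 0.012 ] [0.522  0.3647 0.0126]
st [0.4874 0.2466 0.012 ] [0.4882 0.2475 0.0049]
block tl [ 0.7187 -0.0797  0.1153] [ 0.7187 -0.0797  0.1153]
tr [ 0.7295 -0.3083  0.11  ] [ 0.7295 -0.3083  0.11  ]
br [ 0.5681 -0.3284  0.0025] [ 0.5681 -0.3284  0.0025]
bl [ 0.559  -0.089   0.0104] [ 0.559  -0.089   0.0104]
cgroove [ 0.6484 -0.2611  0.072 ] [ 0.6486 -0.2612  0.0712]
sgroove [ 0.6476 -0.1403  0.072 ] [ 0.6485 -0.1407  0.0683]
mid [ 0.648  -0.1982  0.072 ] [ 0.648  -0.1982  0.072 ]
```

>>> play_rows(moves=[{"grip": -1, "translation": [30, 70, 0], "turn": 103}, {"grip": -1, "translation": [30, 70, 0], "turn": 103}, {"grip": -1, "translation": [30, 70, 0], "turn": 103}, {"grip": -1, "translation": [30, 70, 0], "turn": 103}, {"grip": -1, "translation": [30, 70, 0], "turn": 103}, {"grip": -1, "translation": [30, 70, 0], "turn": 103}, {"grip": -1, "translation": [30, 70, 0], "turn": 103}, {"grip": -1, "translation": [30, 70, 0], "turn": 103}, {"grip": -1, "translation": [30, 70, 0], "turn": 103}, {"grip": -1, "translation": [30, 70, 0], "turn": 103}, {"grip": -1, "translation": [30, 70, 0], "turn": 103}, {"grip": -1, "translation": [30, 70, 0], "turn": 103}, {"grip": -1, "translation": [30, 70, 0], "turn": 103}, {"grip": -1, "translation": [30, 70, 0], "turn": 103}, {"grip": -1, "translation": [30, 70, 0], "turn": 103}, {"grip": -1, "translation": [30, 70, 0], "turn": 103}])

```text
clock: 2.15
eef_pos: [0.4917, 0.0781, 0.2236]
tcp_rot: [-0.0, 0.5, 0.866, -0.001]
contact_force: [0.1, -0.3, -0.6]
finger_gap: 0.0939
```

Run:
```python
from h import *
snap('wrist','w1'); s=state(); print(s['clock'],s['eef_pos'],s['tcp_rot'],s['q'])
```

```text
2.2 [0.49176729 0.07823708 0.22370472] [-3.57148352e-04  4.99581955e-01  8.66266356e-01 -5.86281257e-04] [-6.99286133e-02 -1.17043420e-01  1.93937923e+00 -7.65320863e-04
  1.32041249e+00 -5.94302359e-01]
```

View pics/w1.png

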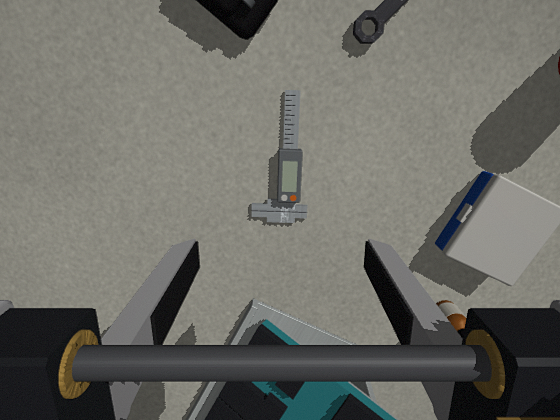

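Run:
```python
import cv2
a=cv2.imread('pics/w1.png')[80:240,220:340]; cv2.imwrite('pics/w1c.png',cv2.resize(a,None,fx=3.7,fy=3.7,interpolation=cv2.INTER_CUBIC))
```

```text
(no output)
```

View pics/w1c.png

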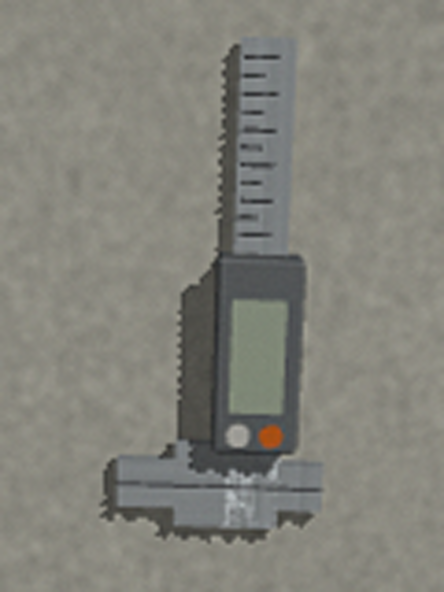

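Run:
```python
from h import *
c=np.load('pics/w1.npz')
f=lambda x,y:(220+x/3.7-.36,80+y/3.7-.36)
P={}
for n,p,z in [('tl',(222,256),.016),('tr',(304,258),.016),('br',(296,452),.016),('bl',(214,449),.016),('e1',(240,39),.006),('e2',(294,39),.006),('b1',(234,252),.006),('b2',(287,252),.006),('jl',(118,484),.006),('jr',(321,490),.006)]:
    u,v=f(*p); P[n]=pt(c,u,v,z);print(n,P[n].round(4),pt(c,u,v).round(4))
rear=(P['tl']+P['tr'])/2; fr=(P['bl']+P['br'])/2
d=fr-rear; print('len',np.linalg.norm(d),np.degrees(np.arctan2(d[1],d[0])), np.linalg.norm(P['tl']-P['tr']))
e=(P['e1']+P['e2'])/2; d2=fr-e;print(np.degrees(np.arctan2(d2[1],d2[0])),np.linalg.norm(d2[:2]))
h=d2/np.linalg.norm(d2)
print('origin est',rear+.024*h, fr-.035*h, e+.085*h)
```

```text
tl [0.4735 0.107  0.016 ] [0.4737 0.1065 0.0124]
tr [0.4942 0.1183 0.016 ] [ 0.4962  0.1167 -0.001 ]
br [0.5221 0.0672 0.016 ] [ 0.5255  0.0632 -0.0012]
bl [0.5003 0.0557 0.016 ] [0.5021 0.0523 0.0032]
e1 [0.4481 0.161  0.006 ] [0.4481 0.161  0.0052]
e2 [0.4612 0.1686 0.006 ] [0.4613 0.1686 0.0059]
b1 [0.4766 0.1085 0.006 ] [0.4767 0.1083 0.0042]
b2 [0.4901 0.1164 0.006 ] [0.4902 0.1162 0.0048]
jl [0.4815 0.0282 0.006 ] [0.4814 0.0285 0.0069]
jr [0.5371 0.0582 0.006 ] [0.5372 0.0581 0.0056]
len 0.05803660516329196 -61.87308477899323 0.02355650741972767
-61.330256669027584 0.11779169928083537
origin est [0.4953033  0.09166465 0.01803019] [0.49445888 0.09206288 0.0130393 ] [0.49531198 0.0905027  0.01319026]
```

Run:
```python
from h import *
import cell; print([n for n in dir(cell) if not n.startswith('_')], getattr(cell,'tips_ahead',None))
c=np.load('pics/w1.npz')
for u,v in [(194,243),(196,245),(192,246),(198,243),(369,243),(367,244),(198,262),(366,262),(155,340)]:
    print(u,v,pt(c,u,v).round(4), c['depth'][v,u])
print(state()['eef_pos'])
```

```text
['MotionError', 'hand_in', 'read_camera', 'state', 'tips_ahead'] 0.019
194 243 [0.4462 0.062  0.2068] 0.19133812
196 245 [0.4477 0.0626 0.209 ] 0.18927595
192 246 [0.4461 0.0617 0.2104] 0.1879038
198 243 [ 0.446  -0.0426 -0.0005] 0.4160596
369 243 [0.5305 0.1105 0.2059] 0.19198033
367 244 [0.5283 0.1103 0.2095] 0.18823569
198 262 [0.4532 0.0532 0.2078] 0.19359268
366 262 [0.534  0.1009 0.2092] 0.19173753
155 340 [0.4523 0.0536 0.274 ] 0.13001089
[0.49176729 0.07823708 0.22370472]
```

>>> play_rows(moves=[{"grip": -1, "translation": [14, -28, 9], "turn": 60}, {"grip": -1, "translation": [14, -28, 9], "turn": 60}, {"grip": -1, "translation": [14, -28, 9], "turn": 60}, {"grip": -1, "translation": [14, -28, 9], "turn": 60}, {"grip": -1, "translation": [14, -28, 9], "turn": 60}, {"grip": -1, "translation": [14, -28, 9], "turn": 60}, {"grip": -1, "translation": [14, -28, 9], "turn": 60}, {"grip": -1, "translation": [14, -28, 9], "turn": 60}, {"grip": -1, "translation": [14, -28, 9], "turn": 60}])

```text
clock: 3.32
eef_pos: [0.6313, -0.2007, 0.3135]
tcp_rot: [-0.0, -0.001, 1.0, -0.0]
contact_force: [-0.6, -0.4, -0.2]
finger_gap: 0.0935
```

Run:
```python
from h import *
snap('wrist','w2'); s=state(); print(s['clock'],s['eef_pos'],s['tcp_rot'],s['q'])
```

```text
3.375 [ 0.63141266 -0.2007169   0.31355037] [-2.00692335e-04 -6.59688784e-04  9.99999611e-01 -5.50271774e-04] [-4.78098202e-01  2.17804066e-01  1.42828188e+00 -1.16502947e-03
  1.49535602e+00 -2.05012619e+00]
```

View pics/w2.png

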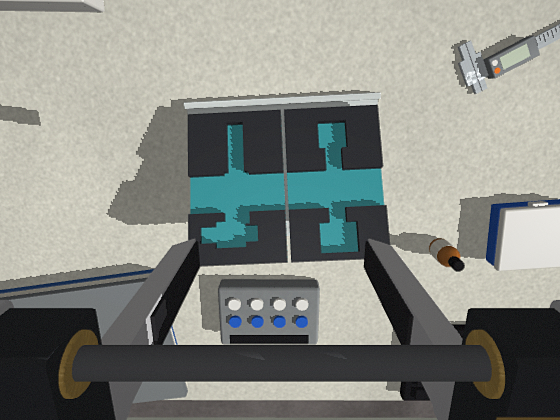

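Run:
```python
import cv2
a=cv2.imread('pics/w2.png')
cv2.imwrite('pics/w2a.png',cv2.resize(a[95:275,180:300],None,fx=3.3,fy=3.3,interpolation=cv2.INTER_CUBIC))
cv2.imwrite('pics/w2b.png',cv2.resize(a[95:275,275:395],None,fx=3.3,fy=3.3,interpolation=cv2.INTER_CUBIC))
```

```text
(no output)
```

View pics/w2a.png

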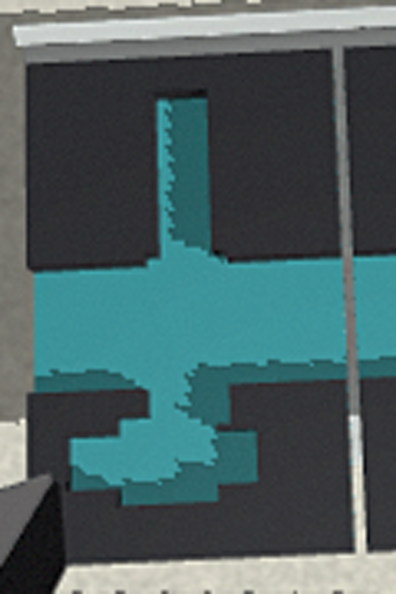

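View pics/w2b.png

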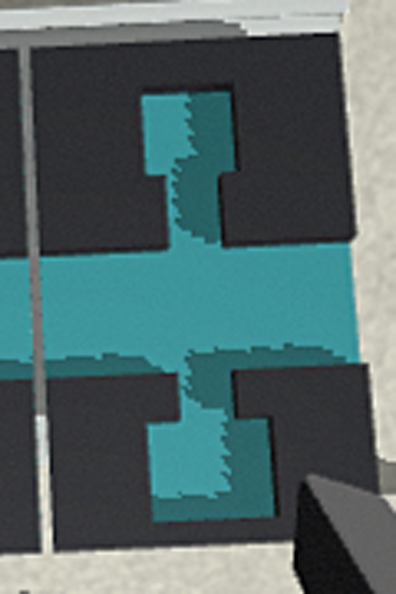

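```bash
cat > fit.py <<'E'
from h import *
from scipy.optimize import least_squares
c=np.load('pics/w2.npz');K=c['mtx'];T=c['world_from_camera']
A=[((158,99),-87,-10,0),((182,98),-87,None,0),((34,270),-23,-57,0),((200,264),None,None,0),((27,394),23,-57,10),((350,380),23,57,10),((290,260),-23,None,0),((60,391),23,None,10),((300,383),23,None,10),((209,150),None,10,10),((209,220),None,10,10),((231,400),None,15,10),((150,405),None,-15,0),((170,503),64,None,10),((257,460),None,24,10),((71,465),None,-44,0),((240,432),33,None,0)]
B=[((145,95),-83,-17,10),((188,94),-83,None,0),((141,130),None,-17,10),((234,130),None,17,0),((168,230),None,-10,10),((220,215),None,10,0),((352,240),-23,57,0),((280,243),-23,None,0),((90,253),-23,None,0),((368,364),23,57,10),((47,379),23,-57,10),((100,376),23,None,10),((300,368),23,None,10),((180,395),None,-10,10),((234,400),None,10,0),((150,470),None,-22,10),((273,470),None,22,0),((215,521),75,None,10),((250,418),40,None,0)]
B[0]=((145,95),-83,None,0)
s=np.radians(25)
def loc(p,uv,k,u0):
    x,y,yaw,z=p; u=u0+uv[0]/3.3-.35; v=95+uv[1]/3.3-.35
    r=T[:3,:3]@np.array([(u-K[0,2])/K[0,0],-(v-K[1,2])/K[1,1],-1.])
    cy,sy=np.cos(yaw),np.sin(yaw)
    X=np.array([cy*np.cos(s),sy*np.cos(s),np.sin(s)]);Y=np.array([-sy,cy,0]);Z=np.cross(X,Y)
    o=np.array([x,y,z])
    t=((o+Z*k/1000-T[:3,3])@Z)/(r@Z); w=T[:3,3]+t*r-o
    return 1000*(w@X),1000*(w@Y)
for nm,O,u0,g in [('cal',A,180,(.648,-.26)),('span',B,275,(.648,-.14))]:
    def res(q,full=False):
        p=(q[0],q[1],q[2],.072);R=[]
        for uv,x,y,k in O:
            a,b=loc(p,uv,k,u0)
            if x is not None:R.append(a-x)
            if y is not None:R.append(b-y)
        return np.array(R)
    f=least_squares(res,[*g,0.03],loss='soft_l1',x_scale=[.1,.1,.1])
    print(nm,f.x[:2].round(4),np.degrees(f.x[2]).round(2)); print(res(f.x).round(1))
E
python3 fit.py
```

```text
cal [ 0.6569 -0.2528] 2.62
[-0.4 -0.1 -0.4 -0.7 -0.1  0.4  0.1  0.3  0.6 -0.3 -0.1  0.6 -0.2 -0.8
  0.4 -0.1 -0.2 -0.   0.1  6.2]
span [ 0.6509 -0.1352] 3.08
[-0.1  0.4 -0.8  0.7 -0.5  0.2 -0.6  0.5 -0.8 -0.8  0.6 -0.7  0.2  0.5
  0.1  0.8 -0.2  0.2 -0.3  0.2  0.5 -0.3]
```

>>> play_rows(moves=[{"grip": -1, "translation": [-13.6, 29.2, 0], "turn": -61.6}, {"grip": -1, "translation": [-13.6, 29.2, 0], "turn": -61.6}, {"grip": -1, "translation": [-13.6, 29.2, -5], "turn": -61.6}, {"grip": -1, "translation": [-13.6, 29.2, -10], "turn": -61.6}, {"grip": -1, "translation": [-13.6, 29.2, -15], "turn": -61.6}, {"grip": -1, "translation": [-13.6, 29.2, -20], "turn": -61.6}, {"grip": -1, "translation": [-13.6, 29.2, -20], "turn": -61.6}, {"grip": -1, "translation": [-13.6, 29.2, -20], "turn": -61.6}, {"grip": -1, "translation": [-13.6, 29.2, -20], "turn": -61.6}])

```text
clock: 4.5
eef_pos: [0.497, 0.091, 0.1157]
tcp_rot: [0.001, 0.511, 0.859, 0.0]
contact_force: [-0.3, -0.5, 0.6]
finger_gap: 0.0937
```

Run:
```python
from h import *
snap('wrist','w3'); s=state(); print(s['clock'],s['eef_pos'],s['tcp_rot'],s['q'])
r=s['tcp_rot'];print(np.degrees(2*np.arctan2(r[2],r[1]))-90)
```

```text
4.55 [0.4976326  0.09078386 0.11635146] [1.74761494e-03 5.11649580e-01 8.59192128e-01 7.35481909e-04] [-4.38406689e-02  3.43433860e-02  2.00445137e+00 -4.03461775e-04
  1.09902285e+00 -5.40244952e-01]
28.452337252507846
```

View pics/w3.png

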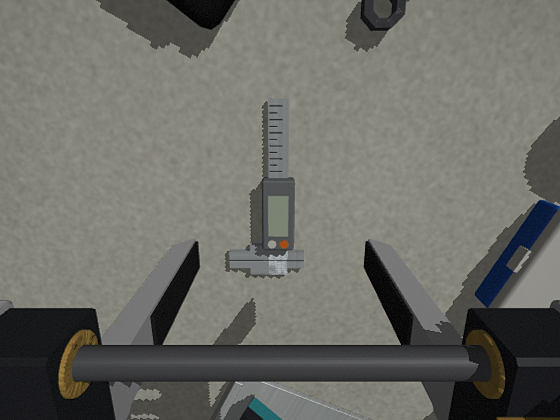

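Run:
```python
from h import *
c=np.load('pics/w3.npz')
a=pt(c,279.5,179,.016);b=pt(c,279,249,.016);e=pt(c,278.5,98.5,.006)
d=b-e;h=d[:2]/np.linalg.norm(d[:2]);print(a,b,np.linalg.norm(b-a),np.degrees(np.arctan2(h[1],h[0])))
print(a[:2]+.024*h,b[:2]-.035*h,e[:2]+.085*h)
```

```text
[0.48425681 0.11374189 0.016     ] [0.51181759 0.06190088 0.016     ] 0.05871189557131034 -61.417450208947216
[0.49573899 0.0926668 ] [0.49507273 0.09263539] [0.49603387 0.09087126]
```

>>> play_rows(moves=[{"grip": -1, "translation": [-0.2, 0.1, -5], "turn": 0}, {"grip": -1, "translation": [-0.2, 0.1, -9.2], "turn": 0}, {"grip": -1, "translation": [-0.2, 0.1, -9.2], "turn": 0}, {"grip": -1, "translation": [-0.2, 0.1, -9.2], "turn": 0}, {"grip": 0.6, "translation": [-0.2, 0.1, -9.2], "turn": 0}, {"grip": 1, "translation": [-0.2, 0.1, -9.2], "turn": 0}, {"grip": 1, "translation": [-0.2, 0.1, -9.2], "turn": 0}, {"grip": 1, "translation": [-0.2, 0.1, -9.2], "turn": 0}, {"grip": 1, "translation": [-0.2, 0.1, -9.2], "turn": 0}, {"grip": 1, "translation": [-0.2, 0.1, -9.2], "turn": 0}])

```text
clock: 5.8
eef_pos: [0.4955, 0.0918, 0.0243]
tcp_rot: [0.002, 0.512, 0.859, 0.001]
contact_force: [0.5, -1.2, 0.9]
finger_gap: 0.0377
```

Run:
```python
from h import *
s=state(); print(s['clock'],s['eef_pos'],s['finger_gap'],s['contact_force'])
```

```text
5.8 [0.49552238 0.09179535 0.02425796] 0.03769577961403497 [ 0.53907864 -1.1609246   0.89560199]
```

Fingers still closing; give more rows.

>>> play_rows(moves=[{"grip": 1, "translation": [0, 0, 0], "turn": 0}, {"grip": 1, "translation": [0, 0, 0], "turn": 0}, {"grip": 1, "translation": [0, 0, 0], "turn": 0}, {"grip": 1, "translation": [0, 0, 0], "turn": 0}, {"grip": 1, "translation": [0, 0, 0], "turn": 0}])

```text
clock: 6.42
eef_pos: [0.4954, 0.0918, 0.0242]
tcp_rot: [0.001, 0.512, 0.859, 0.001]
contact_force: [-0.9, -0.1, -0.1]
finger_gap: 0.0254
```

>>> play_rows(moves=[{"grip": 1, "translation": [0, 0, 3], "turn": 0}, {"grip": 1, "translation": [0, 0, 8], "turn": 0}, {"grip": 1, "translation": [0, 0, 13], "turn": 0}, {"grip": 1, "translation": [3, -6, 18], "turn": 10}, {"grip": 1, "translation": [6, -11, 18], "turn": 20}, {"grip": 1, "translation": [9, -16, 18], "turn": 30}, {"grip": 1, "translation": [12, -22, 18], "turn": 40}, {"grip": 1, "translation": [14, -28, 18], "turn": 50}, {"grip": 1, "translation": [15.1, -31.5, 18], "turn": 60}, {"grip": 1, "translation": [15.1, -31.5, 17], "turn": 64.2}, {"grip": 1, "translation": [15.1, -31.5, 16], "turn": 64.2}, {"grip": 1, "translation": [15.1, -31.5, 16], "turn": 64.2}, {"grip": 1, "translation": [15.1, -31.5, 16], "turn": 64.2}])

```text
clock: 8.05
eef_pos: [0.6465, -0.2225, 0.1844]
tcp_rot: [0.001, -0.023, 1.0, 0.001]
contact_force: [-0.1, -0.6, -0.9]
finger_gap: 0.0257
```

Run:
```python
from h import *
snap('wrist','w4');snap('scene','s4'); s=state(); print(s['clock'],s['eef_pos'],s['finger_gap'],s['contact_force'],s['torque'],s['q'])
r=s['tcp_rot'];print(r,np.degrees(2*np.arctan2(r[2],r[1]))-90)
a=cv2.imread('pics/s4.png')[150:290,100:300]; cv2.imwrite('pics/s4c.png',cv2.resize(a,None,fx=3.5,fy=3.5))
```

```text
8.15 [ 0.64665449 -0.22279097  0.18489087] 0.025482619987887624 [ 0.47698876  0.0755831  -1.46846107] [ 0.05864881 -0.11945923 -0.00097941] [-0.4983819   0.35493699  1.49660883  0.00324677  1.28848825 -2.11681965]
[ 1.45327837e-03 -2.33675315e-02  9.99725422e-01  9.62931782e-04] 92.67796969100996
```

View pics/w4.png

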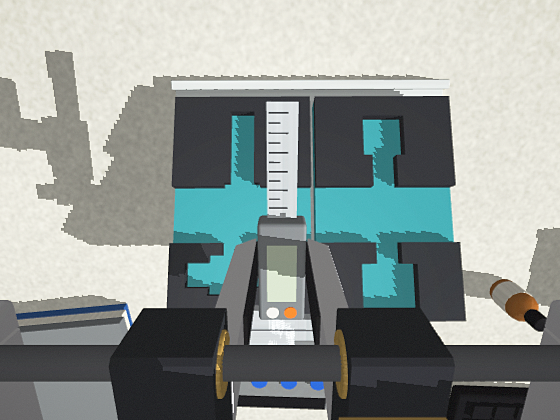

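View pics/s4c.png

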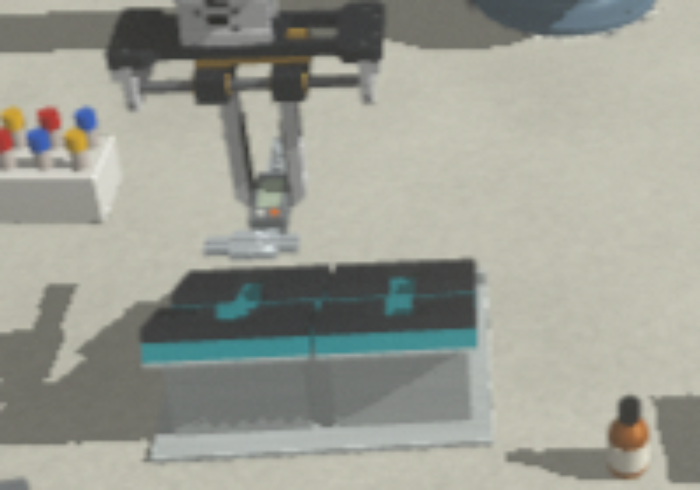

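>>> play_rows(moves=[{"grip": 1, "translation": [0, 0, -2.5], "turn": 0}, {"grip": 1, "translation": [0, 0, -4.5], "turn": 0}, {"grip": 1, "translation": [0, 0, -5], "turn": 0}, {"grip": 1, "translation": [0, 0, -5.4], "turn": 0}, {"grip": 1, "translation": [0, 0, -5.8], "turn": 0}, {"grip": 1, "translation": [0, 0, -6.1], "turn": 0}])

```text
clock: 8.9
eef_pos: [0.6463, -0.2228, 0.1251]
tcp_rot: [0.001, -0.023, 1.0, 0.001]
contact_force: [-5.5, 2.1, 2.9]
finger_gap: 0.0253
```

Run:
```python
from h import *
snap('scene','s5');s=state(); print(s['clock'],s['eef_pos'],s['finger_gap'],s['contact_force'],s['torque'])
a=cv2.imread('pics/s5.png')[170:290,130:250]; cv2.imwrite('pics/s5c.png',cv2.resize(a,None,fx=5,fy=5))
```

```text
8.95 [ 0.6462727  -0.22281038  0.12471439] 0.02576849240841055 [-5.29435356  0.94933924  3.74378141] [0.27963106 0.57298478 0.02737598]
```

View pics/s5c.png

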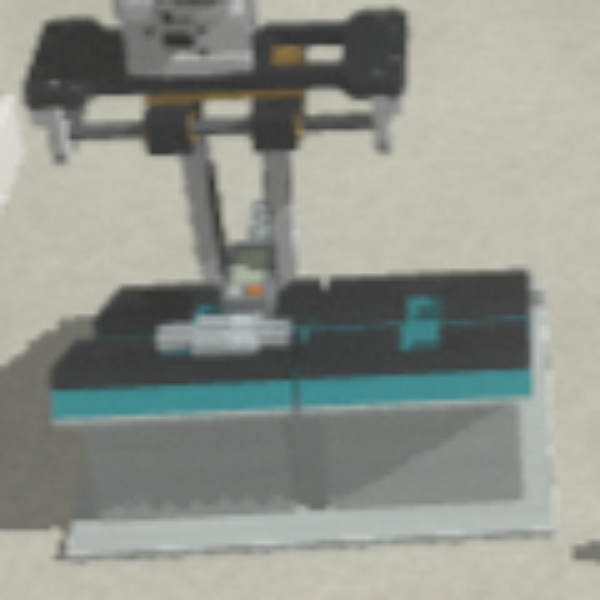

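>>> play_rows(moves=[{"grip": 1, "translation": [0, 0, -0.4], "turn": 0}, {"grip": 1, "translation": [0, 0, -0.8], "turn": 0}, {"grip": 1, "translation": [0, 0, -1.2], "turn": 0}, {"grip": 1, "translation": [0, 0, -1.6], "turn": 0}, {"grip": 1, "translation": [0, 0, -1.9], "turn": 0}, {"grip": 1, "translation": [0, 0, -1.9], "turn": 0}])

```text
clock: 9.7
eef_pos: [0.6468, -0.2232, 0.106]
tcp_rot: [0.002, -0.023, 1.0, 0.001]
contact_force: [1.1, -0.1, 2.4]
finger_gap: 0.0256
```

Run:
```python
from h import *
snap('scene','s6');snap('wrist','w6');s=state(); print(s['clock'],s['eef_pos'],s['finger_gap'],s['contact_force'],s['torque'])
a=cv2.imread('pics/s6.png')[170:290,130:250]; cv2.imwrite('pics/s6c.png',cv2.resize(a,None,fx=5,fy=5))
```

```text
9.8 [ 0.64655628 -0.22315398  0.1059159 ] 0.025785151001953548 [-0.05951641 -0.70495578  1.76428162] [ 0.05309796 -0.45203805  0.03602356]
```

View pics/w6.png

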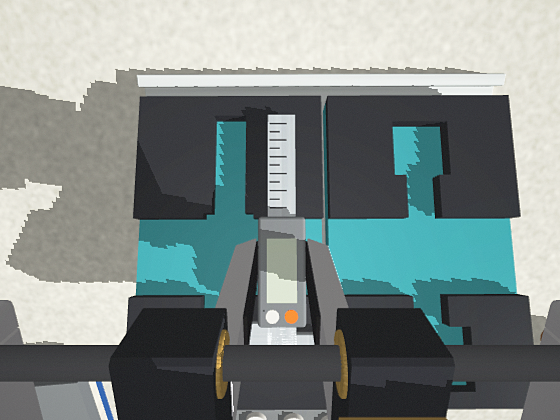

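View pics/s6c.png

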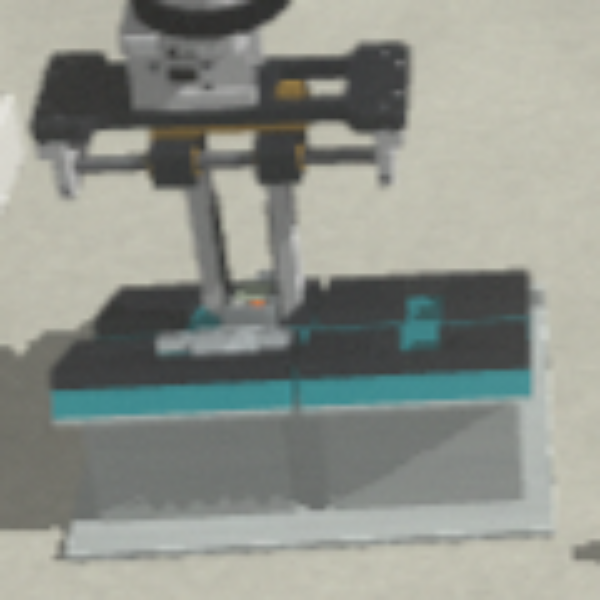

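```bash
cat > pose.py <<'E'
from h import *
import sys
def plane(f,box,step=3):
    c=np.load(f'pics/{f}.npz');u0,v0,u1,v1=box
    P=np.array([pt(c,u,v) for u in range(u0,u1,step) for v in range(v0,v1,step)])
    m=P.mean(0);_,_,V=np.linalg.svd(P-m);n=V[2]*np.sign(V[2][2]);r=(P-m)@n
    return m,n,np.abs(r).max(),np.degrees(np.arctan2(-n[0],n[2])),np.degrees(np.arctan2(n[1],n[2]))
E
python3 - <<'E'
from pose import *
for n,b in [('beam',(273,120,290,205)),('body',(268,240,292,300)),('foam',(150,110,205,200)),('foam2',(252,120,262,200)),('sp foam',(460,110,505,205))]:
    print(n,*[np.round(x,4) for x in plane('w6',b)])
E
```

```text
beam [ 0.598  -0.2245  0.0659] [-0.3923 -0.0183  0.9196] 0.0018 23.1025 -1.1425
body [ 0.6489 -0.2232  0.1003] [ 0.045  -0.999   0.0079] 0.0057 -80.05 -89.547
foam [ 0.5976 -0.2877  0.0554] [-0.1287 -0.9206  0.3686] 0.0251 19.2443 -68.1802
foam2 [ 0.5987 -0.2392  0.0553] [-0.4192 -0.0323  0.9073] 0.0017 24.8006 -2.0359
sp foam [ 0.5908 -0.1021  0.0554] [-0.3049  0.6751  0.6718] 0.0662 24.4108 45.1414
```

>>> play_rows(moves=[{"grip": 1, "translation": [0, 0, -0.2], "turn": 0}, {"grip": 1, "translation": [0, 0, -0.3], "turn": 0}, {"grip": 1, "translation": [0, 0, -0.3], "turn": 0}])

```text
clock: 10.18
eef_pos: [0.6468, -0.2233, 0.1041]
tcp_rot: [0.001, -0.023, 1.0, 0.001]
contact_force: [-2.1, 1.5, 8.1]
finger_gap: 0.0258
```

Run:
```python
from pose import *
snap('wrist','w7');s=state(); print(s['clock'],s['eef_pos'],s['finger_gap'],s['contact_force'],s['torque'])
for n,b in [('beam',(273,120,290,205)),('foam2',(252,125,262,200))]:
    print(n,*[np.round(x,4) for x in plane('w7',b)])
```

```text
10.225 [ 0.64683389 -0.22324355  0.10406927] 0.025600910119503956 [-1.44186673  1.5546171   7.26253263] [ 0.33869879 -0.11623333  0.06588619]
beam [ 0.5984 -0.2246  0.0623] [-0.4247 -0.0181  0.9051] 0.0017 25.1389 -1.1454
foam2 [ 0.5997 -0.2392  0.0559] [-0.4238 -0.0707  0.903 ] 0.0016 25.1451 -4.4772
```

View pics/w7.png

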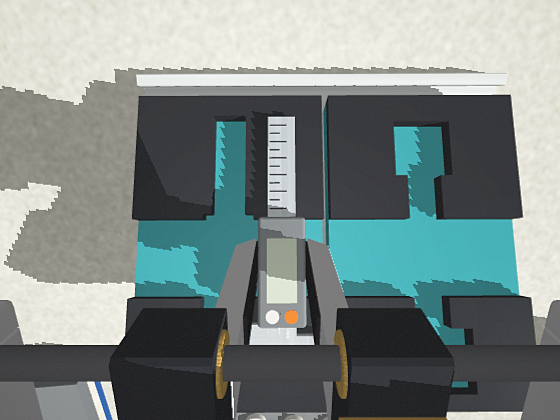

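Run:
```python
import cv2
a=cv2.imread('pics/w7.png')[90:310,130:330]
cv2.imwrite('pics/w7c.png',cv2.resize(a,None,fx=3.7,fy=2.7*1,interpolation=cv2.INTER_CUBIC))
a=cv2.imread('pics/w7.png')[90:230,200:330]
cv2.imwrite('pics/w7c.png',cv2.resize(a,None,fx=4.2,fy=4.2,interpolation=cv2.INTER_CUBIC))
```

```text
(no output)
```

View pics/w7c.png

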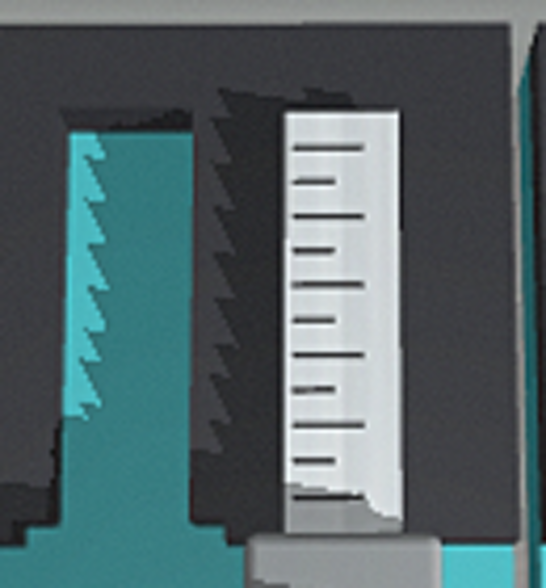

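```bash
cat > fit2.py <<'E'
from h import *
from scipy.optimize import least_squares
s=np.radians(25)
def loc(c,p,u,v,k):
    K=c['mtx'];T=c['world_from_camera'];x,y,yaw,z=p
    r=T[:3,:3]@np.array([(u-K[0,2])/K[0,0],-(v-K[1,2])/K[1,1],-1.])
    cy,sy=np.cos(yaw),np.sin(yaw)
    X=np.array([cy*np.cos(s),sy*np.cos(s),np.sin(s)]);Y=np.array([-sy,cy,0]);Z=np.cross(X,Y)
    o=np.array([x,y,z]); t=((o+Z*k/1000-T[:3,3])@Z)/(r@Z); w=T[:3,3]+t*r-o
    return np.array([1000*(w@X),1000*(w@Y)])
def fit(c,O,g,f):
    def res(q):
        R=[]
        for uv,x,y,k in O:
            a,b=loc(c,(*q,.072),*f(*uv),k)
            if x is not None:R.append(a-x)
            if y is not None:R.append(b-y)
        return np.array(R)
    r=least_squares(res,[*g,.05],loss='soft_l1',x_scale=[.1,.1,.1])
    print('pocket',r.x[:2].round(4),np.degrees(r.x[2]).round(2),res(r.x).round(1)); return (*r.x,.072)
E
python3 - <<'E'
from fit2 import *
c=np.load('pics/w7.npz'); f=lambda x,y:(200+x/4.2-.38,90+y/4.2-.38)
O=[((130,131),-87,None,0),((130,108),-87,None,10),((192,150),None,10,10),((190,500),None,10,10),((70,140),None,-10,0),((62,410),None,-10,0),((510,60),None,57,10),((519,500),None,57,10),((480,543),-23,None,0)]
p=fit(c,O,(.657,-.253),f)
for n,uv,k in [('tl',(284,111),16),('tr',(400,111),16),('bl',(284,480),16),('br',(402,480),16)]:print(n,loc(c,p,*f(*uv),k).round(1))
E
```

```text
pocket [ 0.657 -0.253] 3.12 [-0.1  0.3  0.1  0.2  0.3 -0.1 -0.1 -0.4 -0.2]
tl [-83.6  23.8]
tr [-83.5  40.3]
bl [-30.6  23.7]
br [-30.5  39.9]
```

>>> play_rows(moves=[{"grip": 1, "translation": [-0.34, 0, 0.75], "turn": 0}, {"grip": 1, "translation": [-0.34, 0, 0.75], "turn": 0}, {"grip": 1, "translation": [-0.32, -1.6, 0.7], "turn": 0.3}, {"grip": 1, "translation": [-0.32, -3.2, 0.67], "turn": 0.3}, {"grip": 1, "translation": [-0.32, -3.2, 0.67], "turn": 0.3}, {"grip": 1, "translation": [-0.32, -3.2, 0.67], "turn": 0.3}, {"grip": 1, "translation": [-0.32, -3.2, 0.67], "turn": 0.3}])

```text
clock: 11.1
eef_pos: [0.6436, -0.2549, 0.1107]
tcp_rot: [0.001, -0.026, 1.0, 0.001]
contact_force: [-0.5, 0.7, -1.6]
finger_gap: 0.0258
```

Run:
```python
from pose import *
snap('wrist','w8');s=state(); print(s['clock'],s['eef_pos'],s['finger_gap'],s['contact_force'],s['torque'])
a=cv2.imread('pics/w8.png')[80:300,200:370]
cv2.imwrite('pics/w8c.png',cv2.resize(a,None,fx=3.4,fy=2.7*1.26,interpolation=cv2.INTER_CUBIC)[:600])
```

```text
11.15 [ 0.64366766 -0.25484296  0.11073407] 0.02570762526849907 [-0.51942349 -0.24346585 -0.56027253] [ 0.06658148 -0.12453301 -0.0182391 ]
```

View pics/w8.png

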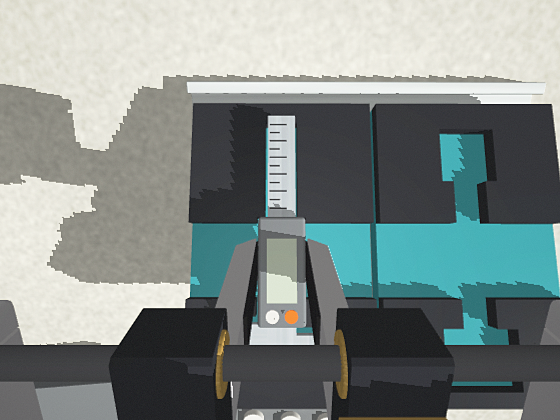

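>>> play_rows(moves=[{"grip": 1, "translation": [0.25, -0.02, -0.54], "turn": 0}, {"grip": 1, "translation": [0.4, -0.02, -0.86], "turn": 0}, {"grip": 1, "translation": [0.52, -0.02, -1.12], "turn": 0}, {"grip": 1, "translation": [0.65, -0.02, -1.4], "turn": 0}, {"grip": 1, "translation": [0.76, -0.02, -1.65], "turn": 0}, {"grip": 1, "translation": [0.77, -0.02, -1.7], "turn": 0}, {"grip": 1, "translation": [0.77, -0.02, -1.7], "turn": 0}])

```text
clock: 12.02
eef_pos: [0.6511, -0.255, 0.0943]
tcp_rot: [0.001, -0.026, 1.0, 0.001]
contact_force: [-4.6, 2.1, 3.6]
finger_gap: 0.0254
```

Run:
```python
from pose import *
snap('wrist','w9');snap('scene','s9');s=state(); print(s['clock'],s['eef_pos'],s['finger_gap'],s['contact_force'],s['torque'])
for n,b in [('beam',(274,125,288,200)),('foam2',(300,125,350,200))]:
    print(n,*[np.round(x,4) for x in plane('w9',b)])
a=cv2.imread('pics/s9.png')[170:290,130:250]; cv2.imwrite('pics/s9c.png',cv2.resize(a,None,fx=5,fy=5))
```

```text
12.125 [ 0.65109846 -0.25503184  0.09425166] 0.025717631327642043 [-4.20607204  1.31845549  3.4614006 ] [0.36079987 0.52606634 0.00148966]
beam [ 0.6022 -0.257   0.0523] [-0.4226  0.0021  0.9063] 0.0022 25.0012 0.1319
foam2 [ 0.6001 -0.2317  0.0567] [-0.3313  0.8298  0.4491] 0.0775 36.4176 61.5763
```

View pics/w9.png

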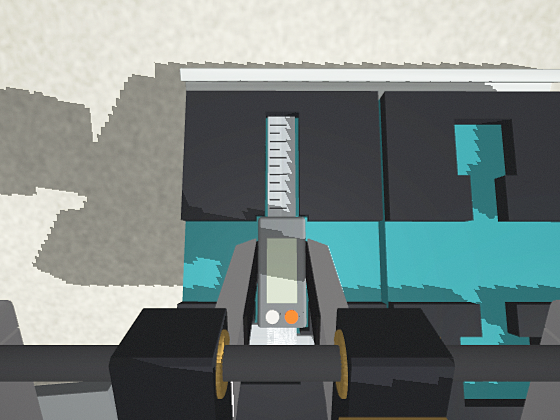

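View pics/s9c.png

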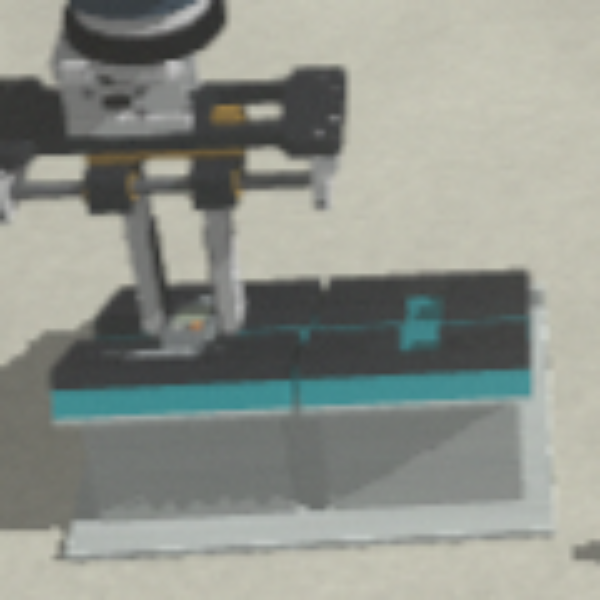

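>>> play_rows(moves=[{"grip": 1, "translation": [0.03, 0, -0.08], "turn": 0}, {"grip": 1, "translation": [0.05, 0, -0.12], "turn": 0}, {"grip": 1, "translation": [0.05, 0, -0.12], "turn": 0}])

```text
clock: 12.5
eef_pos: [0.6512, -0.255, 0.0943]
tcp_rot: [0.0, -0.026, 1.0, 0.001]
contact_force: [-6.9, 2.7, 7.2]
finger_gap: 0.0257
```

Run:
```python
from pose import *
snap('wrist','w10');s=state(); print(s['clock'],s['eef_pos'],s['finger_gap'],s['contact_force'],s['torque'])
for n,b in [('beam',(274,125,288,200)),('screen',(270,240,294,300))]:
    print(n,*[np.round(x,4) for x in plane('w10',b)])
a=cv2.imread('pics/w10.png')[90:340,200:370]
cv2.imwrite('pics/w10c.png',cv2.resize(a,None,fx=2.4*1.4,fy=2.4,interpolation=cv2.INTER_CUBIC))
```

```text
12.55 [ 0.65114748 -0.25499677  0.09423961] 0.025414395837437553 [-7.33897747  2.64668272  7.14826761] [0.46606202 0.96473121 0.04390285]
beam [ 0.6022 -0.257   0.0523] [-0.4179 -0.0772  0.9052] 0.0019 24.7814 -4.8749
screen [ 0.6538 -0.254   0.0877] [-0.4147 -0.0096  0.9099] 0.0017 24.5021 -0.6019
```

View pics/w10c.png

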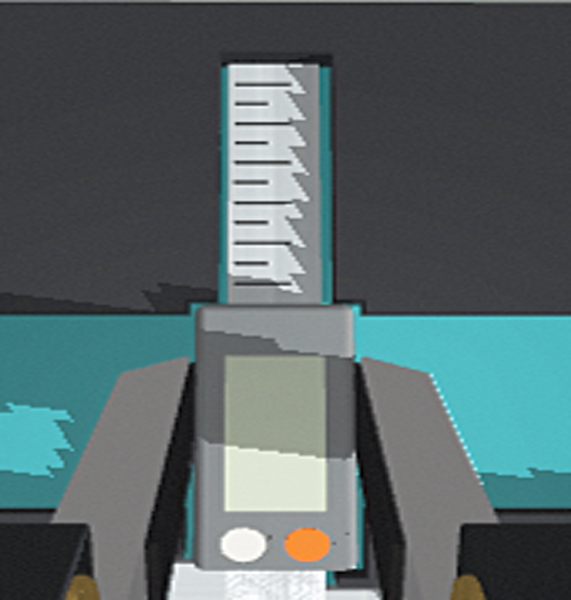

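>>> play_rows(moves=[{"grip": 0.1, "translation": [0, 0, 0], "turn": 0}, {"grip": 0.1, "translation": [0, 0, 0], "turn": 0}, {"grip": 0.1, "translation": [0, 0, 0], "turn": 0}, {"grip": 0.1, "translation": [0, 0, 0], "turn": 0}, {"grip": 0.1, "translation": [0, 0, 1], "turn": 0}, {"grip": 0.1, "translation": [0, 0, 4], "turn": 0}, {"grip": 0.1, "translation": [-2, 3, 8], "turn": 0}, {"grip": -1, "translation": [-3, 6, 14], "turn": 0}, {"grip": -1, "translation": [-3, 6, 19], "turn": 0}, {"grip": -1, "translation": [-3, 6, 19], "turn": 0}, {"grip": -1, "translation": [-3, 6, 19], "turn": 0}])

```text
clock: 13.92
eef_pos: [0.621, -0.195, 0.2842]
tcp_rot: [0.0, -0.026, 1.0, 0.001]
contact_force: [-0.6, 1.6, -0.6]
finger_gap: 0.079
```

Run:
```python
from pose import *
snap('wrist','w11');s=state(); print(s['clock'],s['eef_pos'],s['finger_gap'],s['contact_force'],s['torque'])
```

```text
13.975 [ 0.62054827 -0.19482993  0.28281226] 0.0829698081750005 [ 0.80973921  0.08089411 -0.32640524] [ 0.03656315 -0.17198773 -0.05225156]
```

View pics/w11.png

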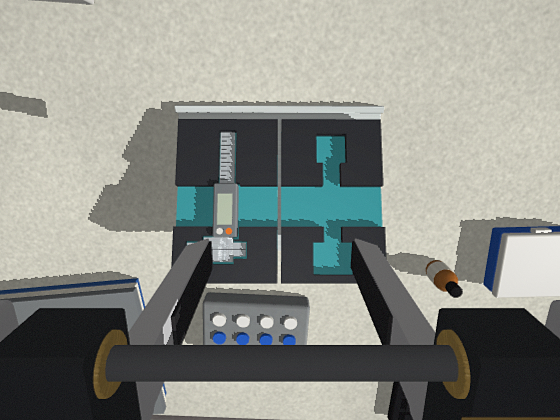

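>>> play_rows(moves=[{"grip": -1, "translation": [-11.5, 50.5, -6], "turn": 70.7}, {"grip": -1, "translation": [-11.5, 50.5, -6], "turn": 70.7}, {"grip": -1, "translation": [-11.5, 50.5, -6], "turn": 70.7}, {"grip": -1, "translation": [-11.5, 50.5, -6], "turn": 70.7}, {"grip": -1, "translation": [-11.5, 50.5, -6], "turn": 70.7}, {"grip": -1, "translation": [-11.5, 50.5, -6], "turn": 70.7}, {"grip": -1, "translation": [-11.5, 50.5, -6], "turn": 70.7}, {"grip": -1, "translation": [-11.5, 50.5, -6], "turn": 70.7}, {"grip": -1, "translation": [-11.5, 50.5, -6], "turn": 70.7}, {"grip": -1, "translation": [-11.5, 50.5, -6], "turn": 70.7}, {"grip": -1, "translation": [-11.5, 50.5, -6], "turn": 70.7}, {"grip": -1, "translation": [-11.5, 50.5, -6], "turn": 70.7}])

```text
clock: 15.48
eef_pos: [0.5063, 0.3086, 0.223]
tcp_rot: [-0.001, -0.599, 0.801, 0.001]
contact_force: [-0.3, 0.1, -0.4]
finger_gap: 0.0941
```

Run:
```python
from pose import *
snap('wrist','w12');s=state(); print(s['clock'],s['eef_pos'],s['finger_gap'],s['q'])
r=s['tcp_rot'];print(r,np.degrees(2*np.arctan2(r[2],r[1]))-90)
```

```text
15.525 [0.50626469 0.30883125 0.22307637] 0.09400251631589567 [ 3.56446613e-01  1.16396723e-01  1.70717574e+00  6.31439079e-04
  1.32075447e+00 -2.49878455e+00]
[-1.22549260e-03 -5.98909070e-01  8.00815811e-01  6.78785379e-04] 163.58369494365266
```

View pics/w12.png

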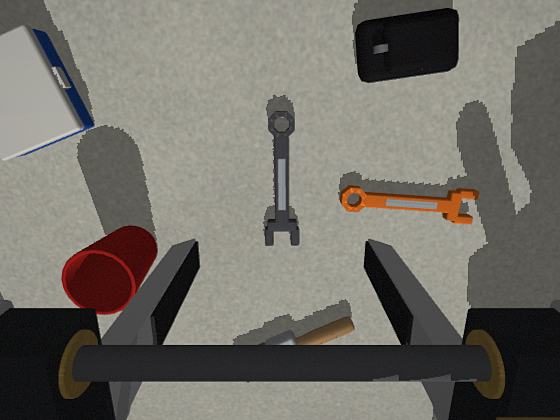

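Run:
```python
import cv2
a=cv2.imread('pics/w12.png')[95:255,230:340]; cv2.imwrite('pics/w12c.png',cv2.resize(a,None,fx=3.7,fy=3.7,interpolation=cv2.INTER_CUBIC))
```

```text
(no output)
```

View pics/w12c.png

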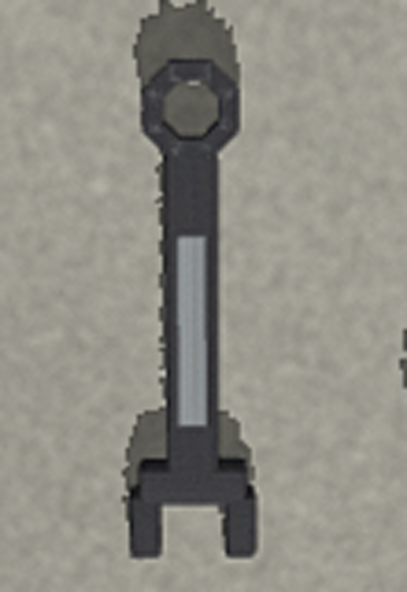

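Run:
```python
from h import *
c=np.load('pics/w12.npz'); f=lambda x,y:(230+x/3.7-.36,95+y/3.7-.36)
g=lambda x,y:pt(c,*f(x,y),.012)[:2]
a=g(190.5,60);b=g(193.5,555);m=g(193,461);r=g(190.5,106)
d=b-a;h=d/np.linalg.norm(d);print(np.linalg.norm(d),np.degrees(np.arctan2(h[1],h[0])))
print(a+.081*h,b-.073*h,m-.042*h,r+.066*h)
```

```text
0.15073292524464957 73.9231244339815
[0.50811273 0.31856072] [0.50720799 0.31542141] [0.50708561 0.31507422] [0.50752999 0.31625309]
```

>>> play_rows(moves=[{"grip": -0.1, "translation": [0.12, 0.77, -6], "turn": 0.3}, {"grip": -0.1, "translation": [0.12, 0.77, -12], "turn": 0.3}, {"grip": -0.1, "translation": [0.12, 0.77, -15], "turn": 0.3}, {"grip": -0.1, "translation": [0.12, 0.77, -15], "turn": 0.3}, {"grip": -0.1, "translation": [0.12, 0.77, -17], "turn": 0.3}, {"grip": -0.1, "translation": [0.12, 0.77, -19], "turn": 0.3}, {"grip": -0.1, "translation": [0.12, 0.77, -19.95], "turn": 0.3}, {"grip": -0.1, "translation": [0.12, 0.77, -19.95], "turn": 0.3}, {"grip": -0.1, "translation": [0.12, 0.77, -19.95], "turn": 0.3}, {"grip": 1, "translation": [0.12, 0.77, -19.95], "turn": 0.3}, {"grip": 1, "translation": [0.12, 0.77, -19.95], "turn": 0.3}, {"grip": 1, "translation": [0.12, 0.77, -19.95], "turn": 0.3}, {"grip": 1, "translation": [0.12, 0.77, -19.95], "turn": 0.3}, {"grip": 1, "translation": [0.12, 0.77, -19.95], "turn": 0.3}, {"grip": 1, "translation": [0.12, 0.77, -19.95], "turn": 0.3}, {"grip": 1, "translation": [0.12, 0.77, -19.95], "turn": 0.3}, {"grip": 1, "translation": [0.12, 0.77, -19.95], "turn": 0.3}, {"grip": 1, "translation": [0.12, 0.77, -19.95], "turn": 0.3}])

```text
clock: 17.77
eef_pos: [0.5075, 0.3165, 0.0237]
tcp_rot: [-0.001, -0.601, 0.799, 0.001]
contact_force: [-0.8, -0.5, 1.5]
finger_gap: 0.0155
```

Run:
```python
from pose import *
snap('wrist','w13');s=state(); print(s['clock'],s['eef_pos'],s['finger_gap'],s['contact_force'])
r=s['tcp_rot'];print(r,np.degrees(2*np.arctan2(r[2],r[1]))-90)
```

```text
17.825 [0.50751349 0.31652012 0.02362514] 0.015244497113632863 [ 0.30599681 -0.21885406  2.22872133]
[-1.20388164e-03 -6.01021478e-01  7.99231710e-01  6.38074497e-04] 163.88626137623854
```

View pics/w13.png

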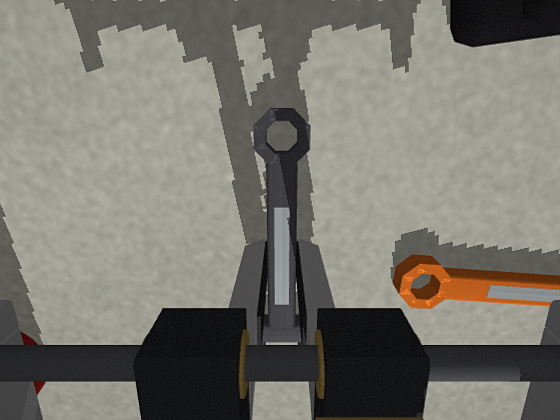

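>>> play_rows(moves=[{"grip": 1, "translation": [0, 0, 3], "turn": 0}, {"grip": 1, "translation": [0, 0, 8], "turn": 0}, {"grip": 1, "translation": [0, 0, 13], "turn": 0}, {"grip": 1, "translation": [0, -2, 18], "turn": -2}, {"grip": 1, "translation": [2, -8, 18], "turn": -12}, {"grip": 1, "translation": [4, -14, 18], "turn": -22}, {"grip": 1, "translation": [6, -20, 18], "turn": -32}, {"grip": 1, "translation": [8, -26, 18], "turn": -42}, {"grip": 1, "translation": [10, -31, 18], "turn": -52}, {"grip": 1, "translation": [12, -36, 18], "turn": -62}, {"grip": 1, "translation": [13.4, -40, 17], "turn": -70.8}, {"grip": 1, "translation": [13.4, -41.9, 16], "turn": -70.8}, {"grip": 1, "translation": [13.4, -41.9, 16], "turn": -70.8}, {"grip": 1, "translation": [13.4, -41.9, 16], "turn": -70.8}])

```text
clock: 19.58
eef_pos: [0.6411, -0.101, 0.1835]
tcp_rot: [-0.001, -0.028, 1.0, 0.002]
contact_force: [-0.6, 0.5, -1.4]
finger_gap: 0.0157
```

Run:
```python
from pose import *
snap('wrist','w14');s=state(); print(s['clock'],s['eef_pos'],s['finger_gap'],s['contact_force'],s['torque'])
r=s['tcp_rot'];print(r,np.degrees(2*np.arctan2(r[2],r[1]))-90)
```

```text
19.625 [ 0.6414024  -0.10090204  0.18396475] 0.01572927780480012 [ 0.43716862 -0.61426621 -0.88650446] [ 0.011443   -0.1503438   0.01956289]
[-4.91876363e-04 -2.80774601e-02  9.99604718e-01  1.34995982e-03] 93.21786613448702
```

View pics/w14.png

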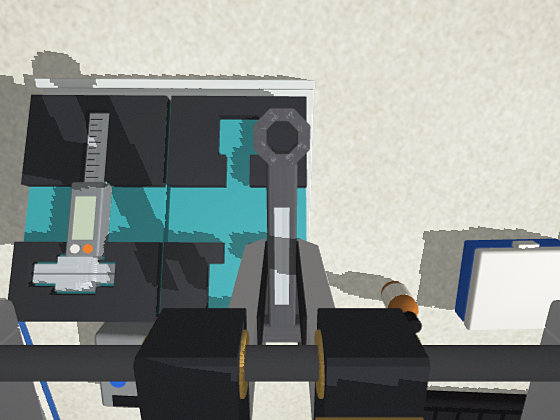

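Caliper seated in its pocket; spanner held over the right half of its block. Pitch it on the foam top.

>>> play_rows(moves=[{"grip": 1, "translation": [0, -0.15, -2.5], "turn": 0}, {"grip": 1, "translation": [0, -0.15, -4.2], "turn": 0}, {"grip": 1, "translation": [0, -0.15, -4.6], "turn": 0}, {"grip": 1, "translation": [0, -0.15, -5], "turn": 0}, {"grip": 1, "translation": [0, -0.15, -5.4], "turn": 0}, {"grip": 1, "translation": [0, -0.15, -5.8], "turn": 0}, {"grip": 1, "translation": [0, -0.15, -6.2], "turn": 0}, {"grip": 1, "translation": [0, -0.15, -6.6], "turn": 0}, {"grip": 1, "translation": [0, -0.15, -7], "turn": 0}, {"grip": 1, "translation": [0, -0.15, -7.3], "turn": 0}, {"grip": 1, "translation": [0, -0.15, -7.6], "turn": 0}, {"grip": 1, "translation": [0, -0.15, -7.8], "turn": 0}, {"grip": 1, "translation": [0, -0.15, -7.8], "turn": 0}])

```text
clock: 21.25
eef_pos: [0.6414, -0.1027, 0.1059]
tcp_rot: [-0.001, -0.028, 1.0, 0.001]
contact_force: [-1.2, -0.6, 1.6]
finger_gap: 0.0154
```

Run:
```python
from pose import *
snap('wrist','w15');s=state(); print(s['clock'],s['eef_pos'],s['finger_gap'],s['contact_force'],s['torque'])
```

```text
21.3 [ 0.64138446 -0.10262309  0.10596539] 0.015310288185990811 [ 0.35881594 -0.47443165  1.10202007] [-0.01555964 -0.32674274 -0.01772765]
```

View pics/w15.png

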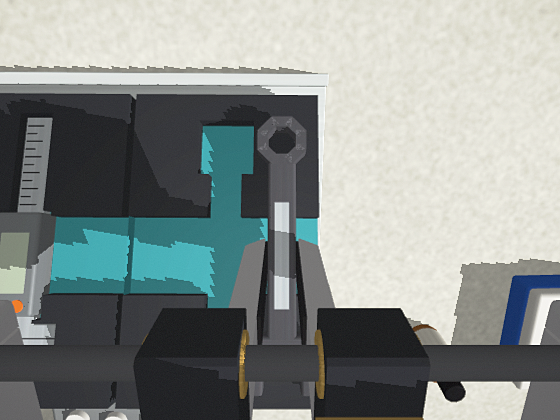

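>>> play_rows(moves=[{"grip": 1, "translation": [0, 0, -0.15], "turn": 0}, {"grip": 1, "translation": [0, 0, -0.25], "turn": 0}, {"grip": 1, "translation": [0, 0, -0.3], "turn": 0}, {"grip": 1, "translation": [0, 0, -0.3], "turn": 0}])

```text
clock: 21.8
eef_pos: [0.6416, -0.1027, 0.1042]
tcp_rot: [-0.001, -0.028, 1.0, 0.001]
contact_force: [-2.0, 1.3, 7.4]
finger_gap: 0.0156
```

Run:
```python
from pose import *
snap('wrist','w16');s=state(); print(s['clock'],s['eef_pos'],s['finger_gap'],s['contact_force'],s['torque'])
for n,b in [('shaft',(275,165,290,235)),('foam2',(150,110,195,205))]:
    print(n,*[np.round(x,4) for x in plane('w16',b)])
a=cv2.imread('pics/w16.png')[85:255,190:330]
cv2.imwrite('pics/w16c.png',cv2.resize(a,None,fx=3.5,fy=3.5,interpolation=cv2.INTER_CUBIC))
```

```text
21.85 [ 0.64152675 -0.10276591  0.10423431] 0.015652224564766157 [-2.24998086  1.31941632  7.1176429 ] [ 0.17949406  0.15539889 -0.04932871]
shaft [ 0.6116 -0.1032  0.0779] [-0.4209 -0.0459  0.9059] 0.0023 24.9218 -2.9016
foam2 [ 0.5945 -0.1706  0.0565] [-0.0841 -0.9332  0.3494] 0.0157 13.5303 -69.4754
```

View pics/w16c.png

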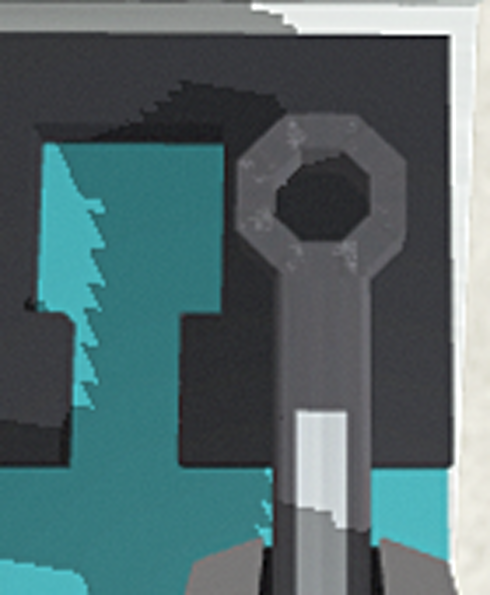

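Run:
```python
from fit2 import *
c=np.load('pics/w16.npz'); f=lambda x,y:(190+x/3.5-.36,85+y/3.5-.36)
O=[((130,143),-83,None,0),((130,124),-83,None,10),((223,200),None,17,10),((41,200),None,-17,0),((180,400),None,10,10),((70,440),None,-10,0),((449,100),None,57,10),((451,440),None,57,10),((410,468),-23,None,0),((220,468),-23,None,10)]
p=fit(c,O,(.651,-.135),f)
for n,uv,k in [('ringtop',(322,113),22),('ringL',(237,192),22),('ringR',(407,192),22),('holet',(322,148),22),('holeb',(322,242),22),('sl',(276,310),22),('sr',(371,310),22),('sl2',(276,480),22),('sr2',(371,480),22)]:print(n,loc(c,p,*f(*uv),k).round(1))
```

```text
pocket [ 0.6513 -0.1354] 2.97 [-0.3  0.   0.2  0.2  0.4 -0.1 -0.2 -0.6 -0.4  0.7]
ringtop [-80.2  34.4]
ringL [-66.6  20.5]
ringR [-66.7  48.4]
holet [-74.2  34.4]
holeb [-58.2  34.4]
sl [-46.8  27. ]
sr [-46.9  42.4]
sl2 [-19.3  27.3]
sr2 [-19.3  42.3]
```

>>> play_rows(moves=[{"grip": 1, "translation": [-0.34, 0, 0.75], "turn": 0}, {"grip": 1, "translation": [-0.34, 0, 0.75], "turn": 0}, {"grip": 1, "translation": [-0.24, -1.8, 0.75], "turn": 0}, {"grip": 1, "translation": [-0.14, -3.48, 0.74], "turn": 0}, {"grip": 1, "translation": [-0.14, -3.48, 0.74], "turn": 0}, {"grip": 1, "translation": [-0.14, -3.48, 0.74], "turn": 0}, {"grip": 1, "translation": [-0.14, -3.48, 0.74], "turn": 0}, {"grip": 1, "translation": [-0.14, -3.48, 0.74], "turn": 0}])

```text
clock: 22.85
eef_pos: [0.6402, -0.1371, 0.1117]
tcp_rot: [-0.001, -0.028, 1.0, 0.001]
contact_force: [-0.2, 0.0, -0.9]
finger_gap: 0.0153
```

Run:
```python
from pose import *
snap('wrist','w17');s=state(); print(s['clock'],s['eef_pos'],s['finger_gap'],s['contact_force'],s['torque'])
```

```text
22.9 [ 0.64016547 -0.13715394  0.11165046] 0.015560310382085182 [-0.23393587 -0.20008702 -2.43078476] [ 0.03452438 -0.16559438  0.04856674]
```

View pics/w17.png

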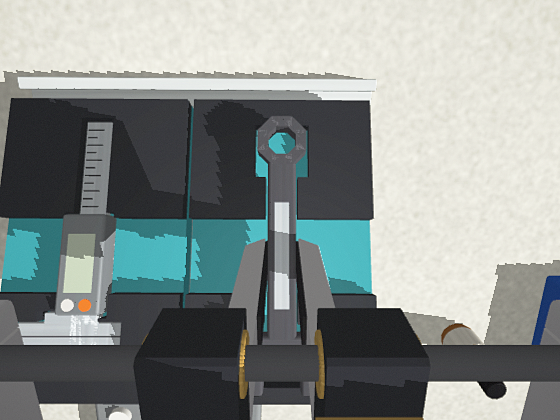

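>>> play_rows(moves=[{"grip": 1, "translation": [0.25, -0.02, -0.54], "turn": 0}, {"grip": 1, "translation": [0.4, -0.01, -0.86], "turn": 0}, {"grip": 1, "translation": [0.52, -0.01, -1.12], "turn": 0}, {"grip": 1, "translation": [0.65, -0.01, -1.4], "turn": 0}, {"grip": 1, "translation": [0.76, 0, -1.65], "turn": 0}, {"grip": 1, "translation": [0.78, 0, -1.7], "turn": 0}, {"grip": 1, "translation": [0.78, 0, -1.7], "turn": 0}])

```text
clock: 23.78
eef_pos: [0.6476, -0.1372, 0.0951]
tcp_rot: [-0.001, -0.028, 1.0, 0.001]
contact_force: [-4.0, 0.5, 3.0]
finger_gap: 0.0156
```

Run:
```python
from pose import *
snap('wrist','w18');s=state(); print(s['clock'],s['eef_pos'],s['finger_gap'],s['contact_force'],s['torque'])
m,n,*r=plane('w18',(275,165,289,235));print(m,n,r)
O=np.array([.6512,-.1354,.072]);y=np.radians(3);S=np.radians(25)
X=np.array([np.cos(y)*np.cos(S),np.sin(y)*np.cos(S),np.sin(S)]);Y=np.array([-np.sin(y),np.cos(y),0]);Z=np.cross(X,Y)
print([(m-O)@a*1000 for a in (X,Y,Z)])
a=cv2.imread('pics/w18.png')[85:345,190:390]
cv2.imwrite('pics/w18c.png',cv2.resize(a,None,fx=3,fy=2.3,interpolation=cv2.INTER_CUBIC))
```

```text
23.825 [ 0.64756237 -0.13720277  0.09517026] 0.015696248479777478 [-4.69555677  0.60707896  3.39985726] [0.21271562 0.66344981 0.02130002]
[ 0.61705769 -0.13774398  0.07044845] [-5.55254587e-02  9.98457041e-01  6.79133003e-04] [np.float64(0.0034447723226579308), np.float64(89.29924911039197), np.float64(89.96102841966496)]
[np.float64(-31.667928906656456), np.float64(-0.5538982133777086), np.float64(13.05505281275654)]
```

View pics/w18c.png

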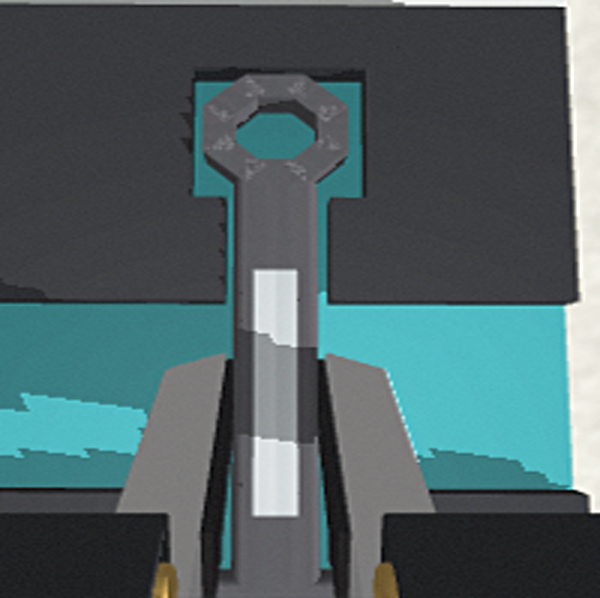

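>>> play_rows(moves=[{"grip": 1, "translation": [0.04, 0, -0.1], "turn": 0}, {"grip": 1, "translation": [0.05, 0, -0.16], "turn": 0}, {"grip": 1, "translation": [0.05, 0, -0.16], "turn": 0}])

```text
clock: 24.2
eef_pos: [0.6476, -0.1372, 0.0951]
tcp_rot: [-0.002, -0.028, 1.0, 0.001]
contact_force: [-8.1, 1.5, 9.3]
finger_gap: 0.0153
```

Run:
```python
from pose import *
snap('wrist','w19');snap('scene','s19');s=state(); print(s['clock'],s['eef_pos'],s['finger_gap'],s['contact_force'],s['torque'])
O=np.array([.6512,-.1354,.072]);y=np.radians(3);S=np.radians(25)
X=np.array([np.cos(y)*np.cos(S),np.sin(y)*np.cos(S),np.sin(S)]);Y=np.array([-np.sin(y),np.cos(y),0]);Z=np.cross(X,Y)
for f in ('w16','w18','w19'):
  c=np.load(f'pics/{f}.npz')
  for v in (155,165,180,195,215,240,280):
    Q=np.median([[ (pt(c,u,v)-O)@a*1000 for a in (X,Y,Z)] for u in range(277,288)],0);print(f,v,Q.round(1))
a=cv2.imread('pics/s19.png')[170:290,130:250]; cv2.imwrite('pics/s19c.png',cv2.resize(a,None,fx=5,fy=5))
```

```text
24.3 [ 0.64760899 -0.1372053   0.09511776] 0.015551630659902385 [-8.68170078  2.48844855  9.32283297] [0.3275745  1.25530612 0.02372708]
w16 155 [-57.6  34.7  21. ]
w16 165 [-51.6  34.7  21.5]
w16 180 [-42.9  34.8  21.3]
w16 195 [-34.3  34.8  21.3]
w16 215 [-23.   34.8  21.6]
w16 240 [-9.1 34.8 21.1]
w16 280 [12.5 34.9 21.4]
w18 155 [-57.5  -0.   11.5]
w18 165 [-51.6  -0.   11.6]
w18 180 [-42.9   0.   11.7]
w18 195 [-34.3   0.   11.6]
w18 215 [-23.1   0.1  11.1]
w18 240 [-9.2  0.1 11.8]
w18 280 [12.4  0.2 11.1]
w19 155 [-57.6  -0.   11.4]
w19 165 [-51.7  -0.   11.2]
w19 180 [-42.9  -0.   11.4]
w19 195 [-34.3   0.   11.6]
w19 215 [-23.    0.1  11.5]
w19 240 [-9.2  0.1 11.3]
w19 280 [12.4  0.2 11.6]
```

View pics/s19c.png

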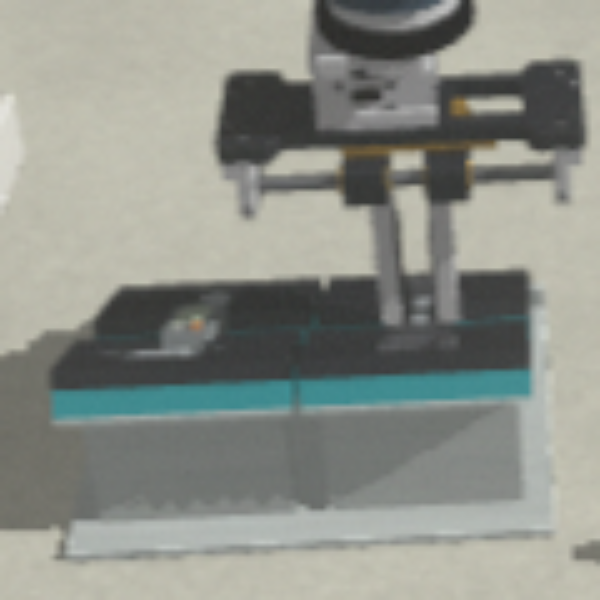

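>>> play_rows(moves=[{"grip": 0.3, "translation": [0, 0, 0], "turn": 0}, {"grip": 0.3, "translation": [0, 0, 0], "turn": 0}, {"grip": 0.3, "translation": [0, 0, 0], "turn": 0}, {"grip": 0.3, "translation": [0, 0, 0], "turn": 0}, {"grip": 0.3, "translation": [0, 0, 1], "turn": 0}, {"grip": 0.3, "translation": [0, 0, 4], "turn": 0}, {"grip": 0.3, "translation": [0, 0, 9], "turn": 0}, {"grip": 0.3, "translation": [-2, -3, 14], "turn": 0}, {"grip": -1, "translation": [-2, -6, 19], "turn": 0}, {"grip": -1, "translation": [-2, -6, 19], "turn": 0}, {"grip": -1, "translation": [-2, -6, 19], "turn": 0}])

```text
clock: 25.68
eef_pos: [0.6273, -0.1969, 0.2847]
tcp_rot: [-0.002, -0.028, 1.0, 0.001]
contact_force: [-0.4, 0.1, -0.4]
finger_gap: 0.0593
```

Run:
```python
from pose import *
snap('wrist','w20');snap('top','t20');s=state(); print(s['clock'],s['eef_pos'],s['finger_gap'],s['contact_force'])
a=cv2.imread('pics/w20.png')[90:300,150:400]
cv2.imwrite('pics/w20c.png',cv2.resize(a,None,fx=2.8,fy=2.8,interpolation=cv2.INTER_CUBIC))
```

```text
25.775 [ 0.62693335 -0.19614929  0.28300823] 0.06745547229647245 [ 0.37148131 -0.43391233 -1.03459095]
```

View pics/w20c.png

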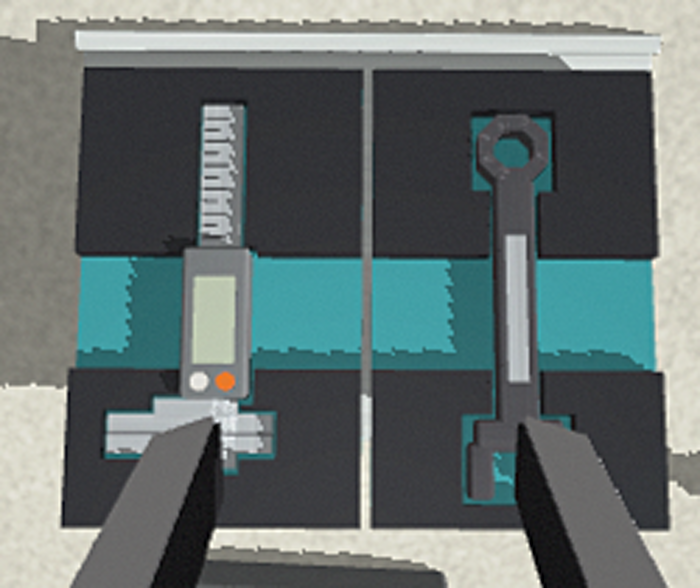

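View pics/t20.png

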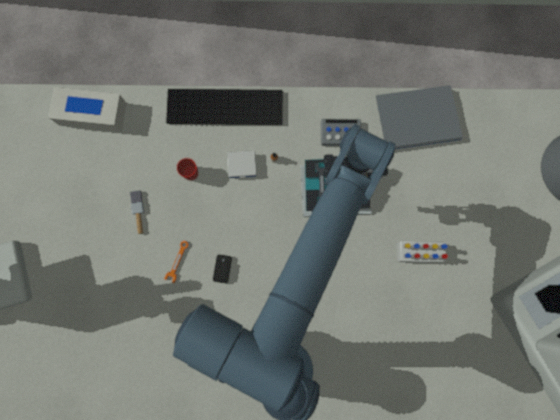

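Run:
```python
from h import *
c=np.load('pics/w20.npz');S=np.radians(25)
f=lambda x,y:(int(150+x/2.8),int(90+y/2.8))
for nm,O,yw,L in [('cal',(.657,-.253,.072),3,[(220,120),(220,230),(215,330),(120,425),(180,425),(264,425),(30+90,200),(120,500)]),('sp',(.6512,-.1354,.072),3,[(485,150),(515,210),(515,400),(490,440),(480,490),(420,150),(420,500)])]:
  y=np.radians(yw);X=np.array([np.cos(y)*np.cos(S),np.sin(y)*np.cos(S),np.sin(S)]);Y=np.array([-np.sin(y),np.cos(y),0]);Z=np.cross(X,Y)
  for q in L:
    u,v=f(*q);Q=np.median([[(pt(c,u+i,v+j)-np.array(O))@a*1000 for a in (X,Y,Z)] for i in(-1,0,1) for j in (-1,0,1)],0);print(nm,q,Q.round(1))
```

```text
cal (220, 120) [-79.8  -1.6   5.6]
cal (220, 230) [-33.   -0.4   5.9]
cal (215, 330) [ 7.9  0.1 15.6]
cal (120, 425) [ 44.1 -37.6   4.8]
cal (180, 425) [ 44.1 -13.6   5.3]
cal (264, 425) [44.  18.9  5.5]
cal (120, 200) [-44.5 -40.4   9.8]
cal (120, 500) [ 64.7  17.5 220.6]
sp (485, 150) [-65.9 -11.6  12.1]
sp (515, 210) [-40.5  -0.9  11.5]
sp (515, 400) [34.  -2.4 11.5]
sp (490, 440) [ 50.  -11.2  11.7]
sp (480, 490) [ 69.  -15.7  11.1]
sp (420, 150) [-66.3 -37.3   9. ]
sp (420, 500) [ 72.3 -38.    9.9]
```

>>> play_rows(moves=[{"grip": -1, "translation": [-10, 0, 6], "turn": 0}, {"grip": -1, "translation": [-10, 0, 6], "turn": 0}, {"grip": -1, "translation": [-10, 0, 6], "turn": 0}, {"grip": -1, "translation": [-10, 0, 6], "turn": 0}, {"grip": -1, "translation": [-10, 0, 6], "turn": 0}])

```text
clock: 26.4
eef_pos: [0.5272, -0.1957, 0.3409]
tcp_rot: [-0.005, -0.029, 1.0, 0.003]
contact_force: [0.2, 0.6, -0.4]
finger_gap: 0.0943
```

Run:
```python
from h import *
snap('scene','s21');snap('wrist','w21');print(state()['clock'])
a=cv2.imread('pics/w21.png')[60:340,120:440]
cv2.imwrite('pics/w21c.png',cv2.resize(a,None,fx=2.1,fy=2.1,interpolation=cv2.INTER_CUBIC))
```

```text
26.5
```

View pics/w21c.png

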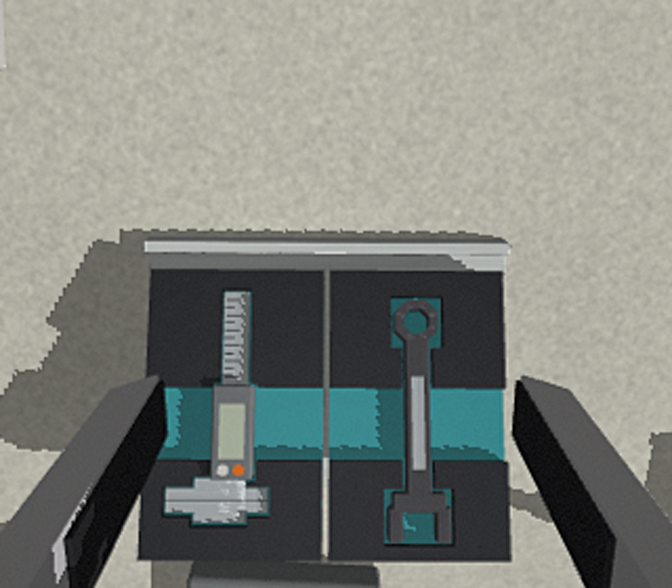

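View pics/s21.png

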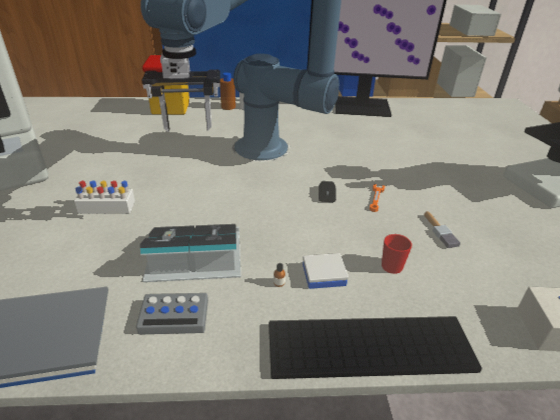

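Both tools lie at their expected heights over the whole length: caliper beam and jaws about 5–6 mm, display body 15.6 mm, spanner 11–12 mm above the floor. The bystanders have not moved and the arm is clear.

```bash
python3 -c "
from cell import *
print(hand_in())"
```

```text
the job is handed in; nothing more can be done
None
```

The caliper, then the steel spanner, are each home in their own pocket, head uphill, and the job is handed in at about 26.5 s of the 67 s allowed. Since the gripper only points down, I tilted each tool to the 25° slope by pressing it flush on the foam top. I then corrected its offset to the pocket from the wrist picture and lowered it square to the slope until it would go no further. Only then did I let go.

**Last checks:**
- **Caliper:** beam and jaw tops are 4.8–5.9 mm above the pocket floor (6 mm nominal) and the display body is at 15.6 mm (16 mm nominal).
- **Spanner:** the top is 11.1–12.1 mm above the floor from ring to prongs (12 mm nominal). It dropped 9.9 mm from the foam top, against a 10 mm pocket depth.
- **Fit:** the last wrist picture shows both tools within their pocket outlines.
- **Forces and bench:** contact forces at the readings stayed below about 15 N. The bystanders look unmoved in the scene picture, and the arm is clear of everything.

**Disagreement:** one early plane fit put the spanner about 1 mm high, but it was a bad fit. The point-by-point depths and a further push that did not lower it showed it seated. No check failed.

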